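# Change over the reagent lanes of a loader

## Robot

A 7-joint arm with a two-finger parallel gripper is mounted at the origin on a cart in front of the work surface, level with it; the furniture and walls round the work are solid. World frame = base frame: x ahead of the robot, y to its left, z up, the work surface at z = 0. Lengths are in m, angles in rad, forces in N, time in s.
With the tool pointing down it reaches from about 0.425 to 1.025 m from the base axis. Payload 3.6 kg.
Tool frame: the origin (TCP) lies on the centre line of the jaws, within the pads' length; the fingertips stand manip.tcp_to_tips ahead of it and the grasp point (between the pads) is the TCP (manip.tcp_to_tips is the distance from the TCP to the fingertips, in m); z points along the fingers, y is the line along which they close (so a half turn about z gives the same grasp; the last joint's range is limited). The gripper opens to 85 mm and grips with 20 to 120 N. Pads are 22 mm wide; open, the fingers measure 114 mm over their backs; the gripper's body (76 mm by 85 mm) begins 54 mm behind the grasp point. The pads swing forward as they close: fully open they stand 13 mm farther back than shut.
Start: joints at [-1.268, 0.591, 0.048, 1.609, -0.033, 0.943, -0.034], TCP at [0.28, 0.669, 0.25] pointing down, gripper open.
Joint ranges: [-2.69, 2.69], [-0.47, 2.24], [-1.27, 1.36], [0.19, 2.51], [-1.53, 4.68], [0.08, 2.07], [-3.09, 3.09]. Speed limits (rad/s): [2.57, 2.57, 3.14, 3.14, 3.14, 3.14, 3.14].

## Interface

Orientations are given as a unit quaternion [w, x, y, z].
In Python, from cell import telemetry, optics, workorder, manip gives the robot as it stands. The module is installed in compiled form; this text tells all that it offers.
- The arm moves only by the tool jog_arm, never from a script. Its argument "plan" is a list that holds one entry, the list of rows, each a list of 6 numbers: the shift along the world's x, y, z in cm, then the turn, a rotation vector about the world's x, y, z in rad. A call has exactly 10 rows; each row is the pose to reach, as a shift and turn from the pose commanded when the call began; what a row does not reach only later rows make up. A row lasts 1/10 s, in which the tool goes at most 50 mm and 8.59 degrees, less where a joint would pass 70% of its speed; a pose out of reach is approached as far as the arm can. A call with a gripper value outside its range is refused whole. "claw" is the closure in counts, from 0 (fully open) to 255 (shut), set as the call begins (left out, the last holds). The fingers move at their own pace and stop on an object; the grip force is fixed at half the most. Time passes only in rows, so rows that repeat a pose let the fingers close, or fill a call up. It gives the time, the measured TCP pose, the force, the opening and the grip force at its end, in the units of the state.
- telemetry.read_state(): the state, without advancing time (a new reading comes with each control period).
- optics.get_image(name): name is "scene" or "top"; returns the picture (400x640x3 uint8, blue, green, red); there is no depth.
- optics.get_calibration(name): a dict with "mtx" (3x3 intrinsics, pixels), "rvec" (rotation vector, rad) and "tvec" (3), from world to camera coordinates, as OpenCV has them. Camera axes: x right, y down, z forward; pixel columns grow to the right and rows downward; lengths in m; the calibration is good to about 2 mm. A picture is of the moment at which its call begins. get_calibration takes no time and is no camera call.
- workorder.close_job(): hands the job in; it is judged then, once.
Trained networks look in the newest picture that a camera, given by its name, has taken for a name from the list of things; names that differ only in an ending like _2 or _b are one class to them, and where a whole thing is asked for, a point or a joint stands for the part that bears it (a point fixed in the world has none). Each returns a list of dicts, best first, with "confidence" (0 to 1); they miss things now and then, are a little off and sometimes report something else, mostly with a low value. They report only what shows in the picture. A call takes as long as a camera call. They do not tell look-alikes from the thing itself.
- optics.search_frame(camera, thing): "box" ([left, top, right, bottom] in pixels, round what is visible of it).
- optics.silhouettes(camera, thing): "region" (400x640 bool, what is visible of it) and "box" ([left, top, right, bottom] in pixels, round what is visible of it).
The state is a dict: "t": time; "joint_pos": joint angles; "joint_velocities": joint speeds; "tau": joint torques, N m; "tool_pos": TCP position; "tool_rot": TCP orientation; "wrist_force": force on the tool from outside, world axes, zero at the start; "ft_torque": the same for the moment, N m; "finger_gap": opening from 0.0 (shut) to 1.0 (fully open); "gripper_force": force on a finger pad.
Only numpy, scipy, OpenCV 4.12 (cv2) and the standard library are available. Lean on these libraries where they do the work, as an engineer would, in place of code of your own. Each camera call takes 0.05 s, during which the arm holds its last target. There are 200 camera calls.

## Task

The reagent loader on the right of the bench has two sliding lanes, and only one may be out at a time. First push the lane that stands out, the one with the wider screw-cap bottle, fully home; then hook a fingertip behind the upright end plate of the other lane, the one with the slender dropper bottle, and draw it out to its stop, leaving the bottles standing in their seats. Do it with the fingertips only: do not pinch the end plates, do not lift or touch the bottles, and leave everything else on the bench where it is.

Things in the scene. Friction and masses are not known exactly. Their poses are not given: they have to be found in the camera images.
- loader: Low grey base plate, 176 x 176 mm, top 10 mm above the worktop, fixed; carries two parallel lanes side by side, 80 mm apart, centred 40 mm left and right of its origin. Its origin is on the worktop midway between the lanes; x points to the back (away from the robot), y to the left. Which lane is left and which right varies.
- wide_lane_rail: Lane with the wider bottle, which at the start stands drawn out. Fixed aluminium channel, 165 x 76 x 22 mm, its underside (and origin) 10 mm above the worktop; x points to the back, the tray is drawn out along -x. The plastic tray in it is 56 mm wide inside, its floor 20 mm and its side walls 31 mm above the worktop; its upright white end plate always stands out in front of the rail.
- slim_lane_rail: Lane with the slender dropper bottle, at the start home or nearly so. Fixed aluminium channel, 165 x 76 x 22 mm, its underside (and origin) 10 mm above the worktop; x points to the back, the tray is drawn out along -x. The plastic tray in it is 56 mm wide inside, its floor 20 mm and its side walls 31 mm above the worktop; its upright white end plate always stands out in front of the rail.
- wide_lane (a joint): How far the tray with the wider bottle is drawn out (m): 0 fully home against its stop, 0.09 fully out against its stop. Slides with about 2.5 N of friction and stays where it is left.
- slim_lane (a joint): How far the tray with the dropper bottle is drawn out (m): 0 fully home against its stop, 0.09 fully out against its stop. Slides with about 2.5 N of friction and stays where it is left.
- wide_lane_lip_top (a point): Middle of the top edge of the white end plate of the wider bottle's tray; moves with it, axes as the rail, 62 mm above the worktop. The plate reaches 4 mm to front (-x) and back (+x) of this point, 32 mm to either side, 46 mm down. Fingers pressing on its front and back at once count as pinching. Push on its front face to send the tray home.
- slim_lane_lip_top (a point): Middle of the top edge of the white end plate of the dropper bottle's tray; moves with it, axes as the rail, 62 mm above the worktop. The plate reaches 4 mm to front (-x) and back (+x) of this point, 32 mm to either side, 46 mm down. Fingers pressing on its front and back at once count as pinching. Behind it the tray is empty for 110 mm back to the bottle's seat and 42 mm deep below the top edge: room to hook a fingertip.
- wide_lane_seat (a point): Middle of the wider bottle's oblong seat, on its tray's floor, 136 mm behind the middle of the end plate; the bottle has up to 10 mm of play in it along the lane.
- slim_lane_seat (a point): Middle of the dropper bottle's square seat, on its tray's floor, 136 mm behind the middle of the end plate; the bottle has about 2 mm of play in it.
- wide_lane_bottle: Wider screw-cap bottle, 43 mm across, 85 mm tall, loose, standing in a shallow oblong seat about 136 mm behind its tray's end plate with 10 mm of play along the lane, its foot 20 mm above the worktop. Origin under its centre.
- slim_lane_bottle: Slender dropper bottle with a narrow pointed top, 29 mm across, 78 mm tall, loose, standing in a shallow square seat 136 mm behind its tray's end plate, its foot 20 mm above the worktop. Origin under its centre.
- timer: Bench timer, 62 x 66 x 17 mm, loose, lying near the front edge of the worktop, in front of the loader. A bystander. Origin under its centre.
- sample_cup: Lidded sample cup, 58 mm across, 68 mm tall, loose, right of the loader. A bystander. Origin under its centre.
- petri_dish: Lidded petri dish, 90 mm across, 16 mm tall, loose, left of the loader. A bystander. Origin under its centre.
- microscope_2: Microscope, fixed, about 0.4 m tall, standing ahead of the robot between y = -0.125 and 0.075 and x = 0.28 and 0.63: keep the arm clear of it, also when crossing from one side to the other.
There are look-alikes about, which are no part of the job. Leave any green or red look-alike of the slim_lane_bottle alone.

How it is judged:
On the way, in this order (a step that is already met when the one before it is completed fails the run):
1. the wider bottle's lane is fully home (within 5 mm) while the dropper bottle's lane is still in (value of joint wide_lane below 0.005 m and value of joint slim_lane below 0.02 m), for 0.2 s.
2. the dropper bottle's lane is on its way out, drawn by a finger on the back of its end plate (value of joint slim_lane above 0.02 m and contact force between the fingers and slim_lane_c1 above 0.5 N), for 0.05 s.
3. the dropper bottle's lane is out to its stop (within 6 mm) (value of joint slim_lane above 0.084 m), for 0.2 s.
At the end, for the whole second after the job is handed in: The wider bottle's lane is home (joint below 6 mm), the dropper bottle's lane is out to its stop (joint above 83 mm of 90), both bottles stand upright (within 0.15 rad) and still in their seats (value of joint wide_lane below 0.006 m and value of joint slim_lane above 0.083 m and angle between each of wide_lane_bottle, slim_lane_bottle's own z axis and vertical below 0.15 rad and horizontal distance between wide_lane_bottle and wide_lane_seat below 0.015 m and height (world z) of wide_lane_bottle between 0.012 and 0.03 m and linear speed of each of wide_lane_bottle, slim_lane_bottle below 0.02 m/s and horizontal distance between slim_lane_bottle and slim_lane_seat below 0.015 m and height (world z) of slim_lane_bottle between 0.012 and 0.03 m); the robot touches nothing.
It fails at once if a bottle is lifted, tipped or knocked out of its seat (height (world z) of any of wide_lane_bottle, slim_lane_bottle above 0.035 m or angle between any of wide_lane_bottle, slim_lane_bottle's own z axis and vertical above 0.35 rad).
It fails at once if a bottle is touched by the robot (over 1 N) (contact force between any of the fingers, the arm and wide_lane_bottle above 1 N or contact force between any of the fingers, the arm and slim_lane_bottle above 1 N).
It fails at once if an end plate is pinched (fingers press on its front and back at once) ((contact force between the fingers and wide_lane_c0 above 1.5 N and contact force between the fingers and wide_lane_c1 above 1.5 N) or (contact force between the fingers and slim_lane_c0 above 1.5 N and contact force between the fingers and slim_lane_c1 above 1.5 N)).
It fails at once if both lanes are out at once (the dropper lane drawn over 30 mm while the other stands out over 15 mm) (value of joint slim_lane above 0.03 m and value of joint wide_lane above 0.015 m).
It fails at once if a bystander is moved more than 15 mm (distance of any of timer, sample_cup, petri_dish from where it was at the start of the episode above 0.015 m).
It also fails if it takes over 54 s, if anything falls off the work surface, if the arm or the gripper's body presses on something with over 40 N, if the wrist force passes 120 N, or if a joint passes its speed limit or range.

## Working session

There is one attempt and no reset: what is moved stays moved. The work goes in short steps, Python scripts to look and compute and a tool call to move; the robot and the scene stay as the last step left them, time stands still between calls to the robot, and variables do not carry over. Pictures are saved under pics/ and viewed, at most 10 in all, crops included, and the job is handed in when it is done.

Besides the shell and the picture viewer there is one more tool, called by a JSON object that holds its "fn" and its "kwargs", one argument or row to a line. jog_arm: Moves the arm, as the interface text tells. Its arguments: {"type":"object","properties":{"plan":{"type":"array"},"claw":{"type":"number"}},"required":["plan"]}

```bash
mkdir -p pics; cat > h.py <<'E'
import numpy as np, cv2
from cell import telemetry, optics, workorder, manip
def cal(n):
    c=optics.get_calibration(n); return np.array(c["mtx"],float),np.array(c["rvec"],float),np.array(c["tvec"],float)
def proj(n,P):
    K,r,t=cal(n); return cv2.projectPoints(np.array(P,float).reshape(-1,1,3),r,t,K,None)[0].reshape(-1,2)
def ray(n,uv,z):
    K,r,t=cal(n); R=cv2.Rodrigues(r)[0]; C=-R.T@t.ravel(); d=R.T@np.linalg.inv(K)@np.array([uv[0],uv[1],1.])
    return C+d*(z-C[2])/d[2]
E
python3 - <<'E'
from h import *
for n in("scene","top"):
    im=optics.get_image(n); cv2.imwrite(f"pics/{n}0.png",im)
    for th in("wide_lane_lip_top","slim_lane_lip_top","wide_lane_bottle","slim_lane_bottle","timer","loader","sample_cup","petri_dish"):
        print(n,th,[(np.round(d["box"]).tolist(),round(d["confidence"],2)) for d in optics.search_frame(n,th)])
s=telemetry.read_state(); print(s, manip.tcp_to_tips)
E
```

```text
scene wide_lane_lip_top [([301.0, 181.0, 386.0, 222.0], 0.59)]
scene slim_lane_lip_top [([349.0, 200.0, 435.0, 243.0], 0.58)]
scene wide_lane_bottle [([360.0, 164.0, 380.0, 200.0], 0.95), ([302.0, 186.0, 385.0, 220.0], 0.66)]
scene slim_lane_bottle [([330.0, 271.0, 346.0, 293.0], 0.69), ([413.0, 191.0, 424.0, 223.0], 0.68), ([280.0, 237.0, 291.0, 261.0], 0.58)]
scene timer [([219.0, 245.0, 257.0, 283.0], 0.75), ([348.0, 191.0, 447.0, 243.0], 0.5)]
scene loader [([362.0, 227.0, 443.0, 252.0], 0.58)]
scene sample_cup [([353.0, 294.0, 390.0, 331.0], 0.88)]
scene petri_dish [([303.0, 181.0, 387.0, 220.0], 0.73), ([335.0, 123.0, 366.0, 151.0], 0.56)]
top wide_lane_lip_top [([303.0, 123.0, 346.0, 202.0], 0.56), ([320.0, 269.0, 352.0, 298.0], 0.31)]
top slim_lane_lip_top [([342.0, 99.0, 387.0, 175.0], 0.92)]
top wide_lane_bottle [([319.0, 118.0, 339.0, 146.0], 0.79), ([227.0, 93.0, 270.0, 132.0], 0.23)]
top slim_lane_bottle [([344.0, 231.0, 358.0, 243.0], 0.61), ([362.0, 100.0, 377.0, 119.0], 0.52), ([394.0, 208.0, 402.0, 220.0], 0.43)]
top timer [([322.0, 269.0, 353.0, 298.0], 0.79)]
top l
[... 278 characters left out ...]
892,  0.04840381,  1.60846357, -0.03329567,
        0.94265422, -0.03371323]), 'joint_velocities': array([ 2.17461558e-04,  9.50787614e-04,  6.95416143e-05, -5.71420623e-04,
        3.75620214e-04,  1.56760885e-04, -1.74654358e-03]), 'tau': array([-2.79430196e-04, -5.48635197e+01,  1.54562138e+00, -1.98539543e+01,
        9.26979905e-03,  1.36979845e-03, -1.23220227e-05]), 'tool_pos': array([0.28020094, 0.66870629, 0.25033868]), 'tool_rot': array([2.35263743e-05, 1.97089834e-01, 9.80385431e-01, 5.30102634e-05]), 'wrist_force': array([ 0.13024088, -0.6401521 ,  0.49330148]), 'ft_torque': array([0.04665039, 0.03976513, 0.00121277]), 'gripper_force': 0.0, 'finger_gap': 0.9999686242624258} 0.019
```

View pics/scene0.png

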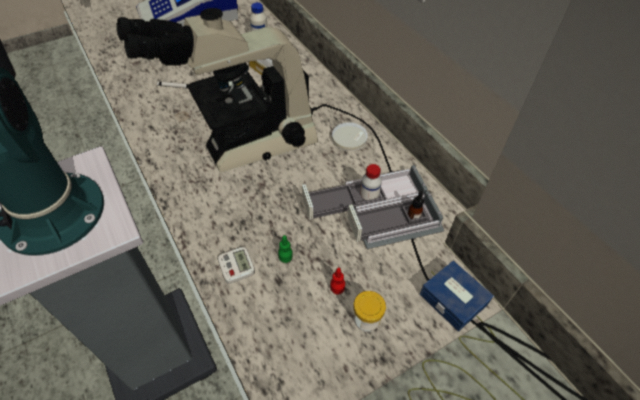

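View pics/top0.png

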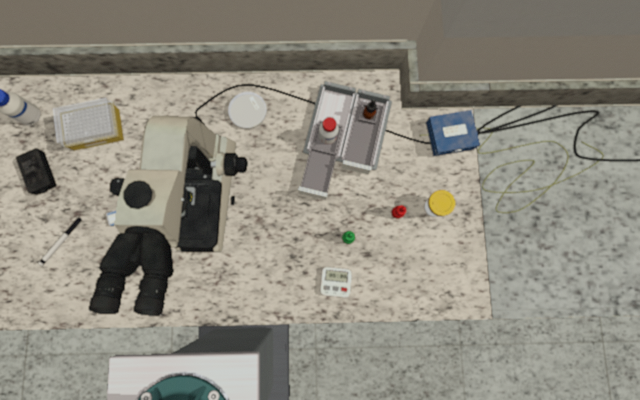

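The top view shows the wide lane on the left, drawn out, with its plate near (315,192). The slim lane is on the right, with its plate near (358,163) and the brown dropper bottle at (369,109). There are three dropper-like things in the top view: green (349,237), red (399,211) and brown (369,109). Only the brown one stands in a lane, so it is the one meant. I'll enlarge this to confirm.

```bash
python3 - <<'E'
from h import *
a=cv2.imread("pics/top0.png")[75:250,280:420]; b=cv2.imread("pics/scene0.png")[155:255,290:450]
a=cv2.resize(a,None,fx=3.4,fy=3.4,interpolation=cv2.INTER_CUBIC); b=cv2.resize(b,None,fx=2,fy=2,interpolation=cv2.INTER_CUBIC)
o=np.zeros((595,800,3),np.uint8); o[:a.shape[0],:a.shape[1]]=a; o[:b.shape[0],480:480+b.shape[1]]=b
cv2.imwrite("pics/crop0.png",o)
for n in("top","scene"):
    K,r,t=cal(n); R=cv2.Rodrigues(r)[0]; print(n,(-R.T@t.ravel()).round(3),K[0,0])
for n,u in(("timer",(337,283)),("dish",(247,110)),("green",(349,237)),("red",(399,211)),("cup",(441,204))): print(n,ray("top",u,0.03).round(3))
E
```

```text
top [ 0.317 -0.282  0.972] 429.73504461255874
scene [ 0.195 -0.819  0.812] 457.67199648821475
timer [ 0.295 -0.334  0.03 ]
dish [ 0.691 -0.138  0.03 ]
green [ 0.393 -0.363  0.03 ]
red [ 0.448 -0.476  0.03 ]
cup [ 0.462 -0.57   0.03 ]
```

View pics/crop0.png

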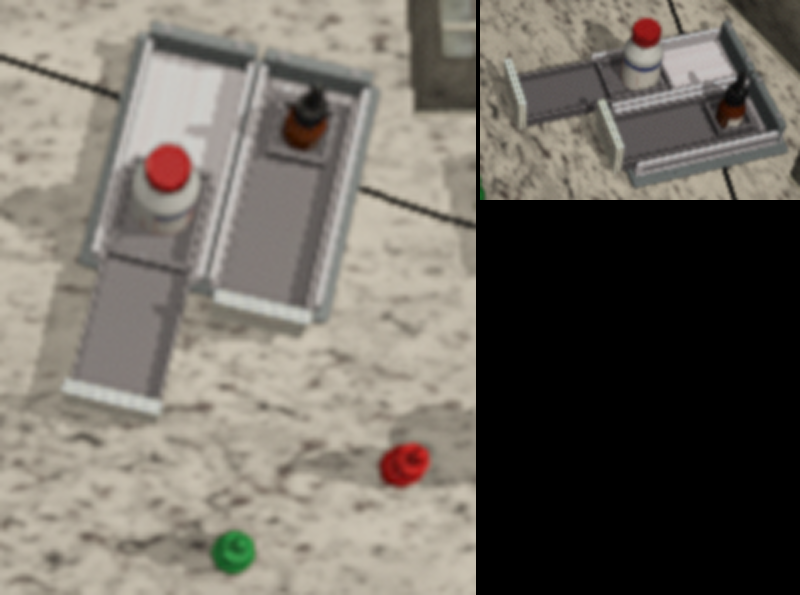

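```bash
python3 - <<'E'
from h import *
c=lambda x,y:(280+x/3.4-.35,75+y/3.4-.35)
s=lambda x,y:(290+(x-480)/2-.25,155+y/2-.25)
P={}
for k,uvs in {"wide":[(68,378),(164,402)],"slim":[(217,291),(313,311)]}.items():
    P[k]=[ray("top",c(*u),.062) for u in uvs]
for k,uvs in {"wideS":[(510,63),(521,122)],"slimS":[(604,103),(618,164)]}.items(): # top edge front
    P[k]=[ray("scene",s(*u),.062) for u in uvs]
for k,(a,b) in P.items():
    d=b-a; print(k,a.round(3),b.round(3),((a+b)/2).round(4),"w",np.hypot(*d[:2]).round(4),"yaw",np.arctan2(d[0],-d[1]).round(3))
E
```

```text
wide [ 0.503 -0.258  0.062] [ 0.486 -0.318  0.062] [ 0.4945 -0.2879  0.062 ] w 0.0628 yaw -0.27
slim [ 0.558 -0.354  0.062] [ 0.544 -0.415  0.062] [ 0.5508 -0.3848  0.062 ] w 0.0628 yaw -0.232
wideS [ 0.498 -0.262  0.062] [ 0.469 -0.336  0.062] [ 0.4837 -0.2989  0.062 ] w 0.0796 yaw -0.374
slimS [ 0.556 -0.358  0.062] [ 0.526 -0.429  0.062] [ 0.5408 -0.3932  0.062 ] w 0.0765 yaw -0.398
```

Confirmed: the crop shows the brown dropper in the home lane on the right and the red-capped wide bottle in the drawn-out lane on the left. The plates come out 80 mm apart sideways, matching the given spacing. Yaw is about -0.25, and the plate centres are about (0.491,-0.287) for wide and (0.547,-0.384) for slim. Next I raise the arm to go over the microscope.

{"fn": "jog_arm", "kwargs": {
  "plan": [
    [[0,0,5,0,0,0],[0,0,10,0,0,0],[-1,-2,14,0,0,0],[-2,-4,18,0,0,0],[-3,-6,22,0,0,0],[-4,-9,26,0,0,0],[-5,-12,29,0,0,0],[-5,-12,29,0,0,0],[-5,-12,29,0,0,0],[-5,-12,29,0,0,0]]
  ],
  "claw": 255
}}

```text
t: 1.9
tool_pos: [0.23, 0.5487, 0.5388]
tool_rot: [-0.0, 0.197, 0.98, -0.001]
wrist_force: [-0.5, 0.3, -0.0]
finger_gap: 0.001
gripper_force: 0.0
```

```bash
python3 -c "
from h import *
s=telemetry.read_state();print(s['t'],s['joint_pos'].round(3),s['tool_pos'],s['finger_gap'],manip.tcp_to_tips)"
```

```text
1.9 [-1.298  0.218  0.062  1.516 -0.014  1.41  -0.061] [0.23001616 0.54873324 0.53879173] 0.0008477547658311006 0.019
```

{"fn": "jog_arm", "kwargs": {
  "plan": [
    [[4.3,-2.0,0,0,0,-0.08],[8.4,-4.4,0,0,0,-0.16],[12.4,-7.1,0,0,0,-0.24],[16.1,-10.0,0,0,0,-0.32],[19.5,-13.3,0,0,0,-0.4],[22.7,-16.8,0,0,0,-0.48],[25.6,-20.6,0,0,0,-0.56],[28.2,-24.6,0,0,0,-0.64],[30.5,-28.8,0,0,0,-0.72],[32.4,-33.2,0,0,0,-0.8]]
  ]
}}

```text
t: 2.9
tool_pos: [0.5554, 0.2157, 0.5376]
tool_rot: [-0.0, 0.565, 0.825, -0.002]
wrist_force: [0.8, 0.9, -0.6]
finger_gap: 0.002
gripper_force: 0.0
```

```bash
python3 -c "
from h import *
s=telemetry.read_state();print(s['t'],s['joint_pos'].round(3),s['tool_pos'])"
```

```text
2.9 [-0.776  0.23   0.426  1.527 -0.094  1.409  0.027] [0.55543358 0.21568965 0.53764868]
```

{"fn": "jog_arm", "kwargs": {
  "plan": [
    [[1.6,-4.5,0,0,0,-0.08],[2.7,-9.1,0,0,0,-0.16],[3.6,-13.8,0,0,0,-0.24],[4.0,-18.5,0,0,0,-0.32],[4.1,-23.2,0,0,0,-0.4],[3.8,-28.0,0,0,0,-0.48],[3.1,-32.7,0,0,0,-0.56],[2.0,-37.3,0,0,0,-0.62],[0.6,-41.9,0,0,0,-0.62],[-1.2,-46.3,0,0,0,-0.62]]
  ]
}}

```text
t: 3.9
tool_pos: [0.5424, -0.2476, 0.5379]
tool_rot: [-0.001, 0.788, 0.615, -0.002]
wrist_force: [1.4, -0.1, 0.0]
finger_gap: 0.001
gripper_force: 0.0
```

```bash
python3 -c "
from h import *
s=telemetry.read_state();print(s['t'],s['joint_pos'].round(3),s['tool_pos'],s['tool_rot'])"
```

```text
3.9 [-0.198  0.263  0.733  1.534 -0.175  1.415  0.3  ] [ 0.54240806 -0.24759744  0.53789035] [-0.00095594  0.78835317  0.6152197  -0.00175846]
```

{"fn": "jog_arm", "kwargs": {
  "plan": [
    [[-1,-3,0,0,0,0],[-3,-6,-1,0,0,0],[-5,-7,-4,0,0,0],[-7,-6,-8,0,0,0],[-9,-5,-12,0,0,0],[-10,-4,-16,0,0,0],[-10,-3,-20,0,0,0],[-10,-3,-24,0,0,0],[-10,-3,-24,0,0,0],[-10,-3,-24,0,0,0]]
  ]
}}

```text
t: 4.9
tool_pos: [0.4421, -0.2765, 0.2996]
tool_rot: [-0.001, 0.789, 0.615, -0.001]
wrist_force: [0.1, -0.7, 0.4]
finger_gap: 0.002
gripper_force: 0.0
```

```bash
python3 -c "
from h import *
s=telemetry.read_state();print(s['t'],s['joint_pos'].round(3),s['tool_pos'])
a=optics.get_image('scene');b=optics.get_image('top')
o=np.zeros((600,800,3),np.uint8)
o[:300,:480]=cv2.resize(a,(480,300));o[300:,:480]=cv2.resize(b,(480,300),interpolation=cv2.INTER_AREA)
cv2.imwrite('pics/b1.png',o[:,:480])"
```

```text
4.9 [-0.07   0.333  0.697  2.032 -0.275  0.872  0.534] [ 0.44209502 -0.27651901  0.29956361]
```

View pics/b1.png

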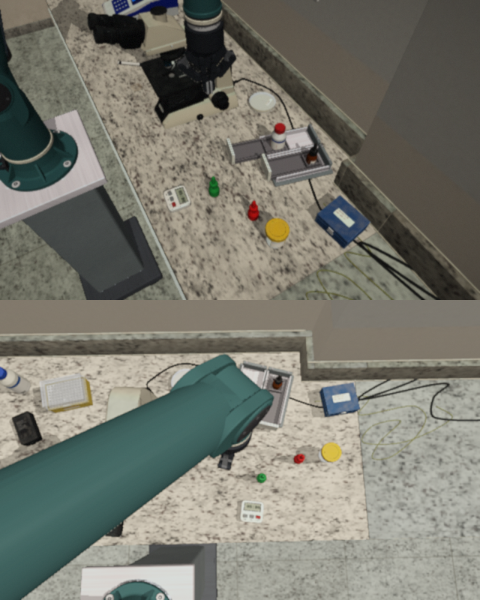

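The picture shows the gripper above and in front of the wide lane, the forearm well above the microscope, and the bystanders untouched. Going down in front of the wide plate.

{"fn": "jog_arm", "kwargs": {
  "plan": [
    [[0,0,-4,0,0,0],[0,0.2,-8,0,0,0],[0,0.2,-12,0,0,0],[0,0.2,-15,0,0,0],[0,0.2,-18,0,0,0],[0,0.2,-20,0,0,0],[0,0.2,-22,0,0,0],[0,0.2,-23.5,0,0,0],[0,0.2,-24.5,0,0,0],[0,0.2,-24.5,0,0,0]]
  ]
}}

```text
t: 6.0
tool_pos: [0.4434, -0.275, 0.0554]
tool_rot: [0.001, 0.788, 0.615, 0.0]
wrist_force: [0.3, 0.7, 0.2]
finger_gap: -0.0
gripper_force: 0.0
```

```bash
python3 -c "
from h import *
s=telemetry.read_state();print(s['t'],s['joint_pos'].round(3),s['tool_pos'])
a=optics.get_image('scene')
P=[.442,-.2745,.035];print(proj('scene',[P,[.4906,-.2869,.062],[.5469,-.3838,.062]]).round())
c=cv2.resize(a[120:300,230:470],None,fx=3.3,fy=3.3,interpolation=cv2.INTER_CUBIC)
cv2.imwrite('pics/c1.png',c)"
```

```text
6.0 [ 0.23   0.689  0.331  2.192 -0.642  0.352  0.856] [ 0.44337422 -0.27502731  0.05543528]
[[285. 208.]
 [307. 195.]
 [355. 217.]]
```

View pics/c1.png

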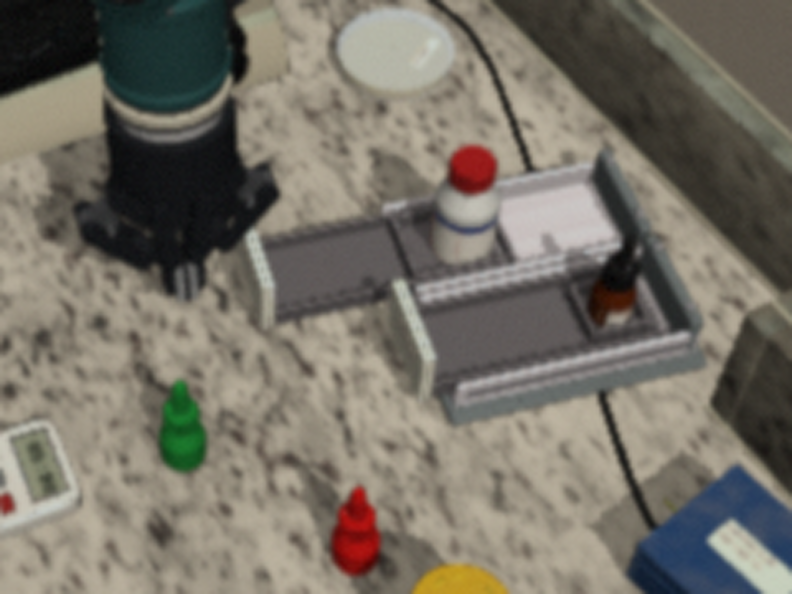

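The tips are in front of the wide plate and at its height, and the projection matches the picture. Pushing along the lane direction (0.97,-0.245).

{"fn": "jog_arm", "kwargs": {
  "plan": [
    [[0.5,-0.1,0,0,0,0],[1.0,-0.25,0,0,0,0],[1.5,-0.35,0,0,0,0],[1.9,-0.5,0,0,0,0],[2.3,-0.6,0,0,0,0],[2.7,-0.7,0,0,0,0],[3.1,-0.8,0,0,0,0],[3.5,-0.9,0,0,0,0],[3.9,-1.0,0,0,0,0],[4.3,-1.1,0,0,0,0]]
  ]
}}

```text
t: 7.05
tool_pos: [0.4844, -0.2852, 0.0551]
tool_rot: [-0.001, 0.789, 0.615, -0.0]
wrist_force: [-2.5, 0.1, 0.5]
finger_gap: 0.002
gripper_force: 1.4
```

{"fn": "jog_arm", "kwargs": {
  "plan": [
    [[0.4,-0.1,0,0,0,0],[0.8,-0.2,0,0,0,0],[1.2,-0.3,0,0,0,0],[1.6,-0.4,0,0,0,0],[2.0,-0.5,0,0,0,0],[2.4,-0.6,0,0,0,0],[2.8,-0.7,0,0,0,0],[3.2,-0.8,0,0,0,0],[3.6,-0.9,0,0,0,0],[4.0,-1.0,0,0,0,0]]
  ]
}}

```text
t: 8.05
tool_pos: [0.5255, -0.2955, 0.0553]
tool_rot: [0.0, 0.789, 0.615, -0.0]
wrist_force: [-3.5, -1.0, -0.0]
finger_gap: 0.001
gripper_force: 1.4
```

```bash
python3 -c "
from h import *
s=telemetry.read_state();print(s['t'],s['joint_pos'].round(3),s['tool_pos'],s['wrist_force'])
a=optics.get_image('scene')
c=cv2.resize(a[120:300,230:470],None,fx=3.3,fy=3.3,interpolation=cv2.INTER_CUBIC)
cv2.imwrite('pics/c2.png',c)"
```

```text
8.05 [ 0.159  0.757  0.405  2.012 -0.608  0.492  0.765] [ 0.52552744 -0.29545029  0.05533658] [-3.47074268 -0.96840264 -0.03928094]
```

View pics/c2.png

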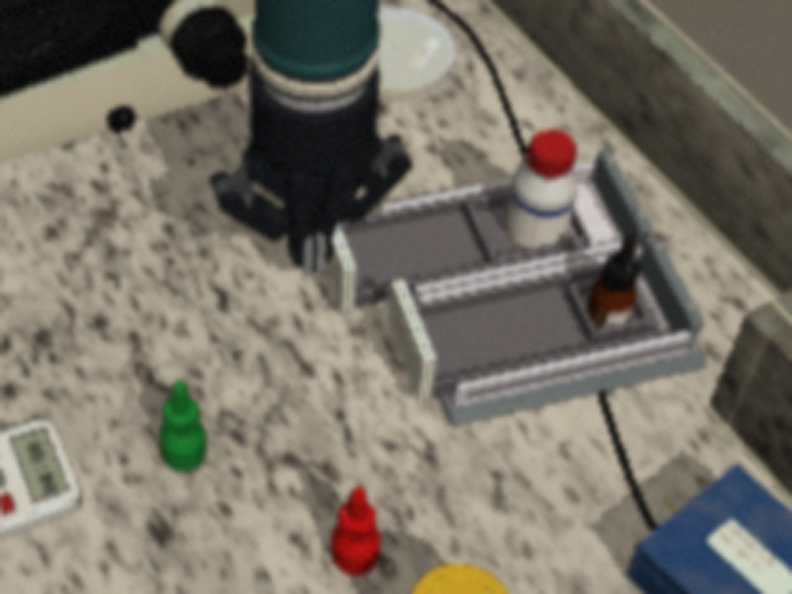

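The picture shows the tray sliding in with the bottle upright, and the force is about 3.5 N as expected. About 25–30 mm remains.

{"fn": "jog_arm", "kwargs": {
  "plan": [
    [[0.35,-0.09,0,0,0,0],[0.7,-0.18,0,0,0,0],[1.0,-0.25,0,0,0,0],[1.3,-0.33,0,0,0,0],[1.5,-0.38,0,0,0,0],[1.7,-0.43,0,0,0,0],[1.9,-0.48,0,0,0,0],[2.1,-0.53,0,0,0,0],[2.3,-0.58,0,0,0,0],[2.5,-0.63,0,0,0,0]]
  ]
}}

```text
t: 9.1
tool_pos: [0.5503, -0.3018, 0.0553]
tool_rot: [0.0, 0.789, 0.615, -0.0]
wrist_force: [-2.3, -0.8, 1.0]
finger_gap: 0.005
gripper_force: 1.3
```

{"fn": "jog_arm", "kwargs": {
  "plan": [
    [[0.1,-0.03,0,0,0,0],[0.2,-0.05,0,0,0,0],[0.3,-0.08,0,0,0,0],[0.4,-0.1,0,0,0,0],[0.5,-0.13,0,0,0,0],[0.5,-0.13,0,0,0,0],[0.6,-0.15,0,0,0,0],[0.6,-0.15,0,0,0,0],[0.6,-0.15,0,0,0,0],[0.6,-0.15,0,0,0,0]]
  ]
}}

```text
t: 10.1
tool_pos: [0.5534, -0.3025, 0.0552]
tool_rot: [-0.002, 0.789, 0.615, -0.001]
wrist_force: [-8.2, 0.5, 5.2]
finger_gap: -0.003
gripper_force: 3.7
```

{"fn": "jog_arm", "kwargs": {
  "plan": [
    [[0.1,-0.03,0,0,0,0],[0.2,-0.05,0,0,0,0],[0.3,-0.08,0,0,0,0],[0.3,-0.08,0,0,0,0],[0.3,-0.08,0,0,0,0],[0.3,-0.08,0,0,0,0],[0.3,-0.08,0,0,0,0],[0.3,-0.08,0,0,0,0],[0.3,-0.08,0,0,0,0],[0.3,-0.08,0,0,0,0]]
  ]
}}

```text
t: 11.1
tool_pos: [0.5535, -0.3024, 0.055]
tool_rot: [-0.005, 0.789, 0.614, -0.002]
wrist_force: [-11.7, 2.3, 9.0]
finger_gap: -0.001
gripper_force: 6.1
```

The tray stalled at the stop with a 12 N push, so the wide lane is home. Backing off, then up and over the slim tray behind its plate.

{"fn": "jog_arm", "kwargs": {
  "plan": [
    [[-1,0.25,0,0,0,0],[-3,0.75,0,0,0,0],[-4,1,2,0,0,0],[-4,1,6,0,0,0],[-4,1,9,0,0,0],[-2,-2,9,0,0,0],[0,-5,9,0,0,0],[2,-8,9,0,0,0],[3,-9,9,0,0,0],[3,-9,9,0,0,0]]
  ]
}}

```text
t: 12.1
tool_pos: [0.5923, -0.3955, 0.1457]
tool_rot: [0.002, 0.788, 0.615, 0.001]
wrist_force: [0.5, 0.6, 0.7]
finger_gap: 0.004
gripper_force: 0.0
```

```bash
python3 -c "
from h import *
s=telemetry.read_state();print(s['t'],s['joint_pos'].round(3),s['tool_pos'],s['wrist_force'])
a=optics.get_image('scene')
p=s['tool_pos'];print(proj('scene',[[p[0],p[1],p[2]-.019],[p[0],p[1],.04]]).round())
c=cv2.resize(a[120:300,230:470],None,fx=3.3,fy=3.3,interpolation=cv2.INTER_CUBIC)
cv2.imwrite('pics/c3.png',c)"
```

```text
12.1 [ 0.195  0.75   0.527  1.729 -0.502  0.795  0.717] [ 0.59227736 -0.39545682  0.14568545] [0.49715406 0.5542174  0.69572537]
[[380. 192.]
 [376. 218.]]
```

View pics/c3.png

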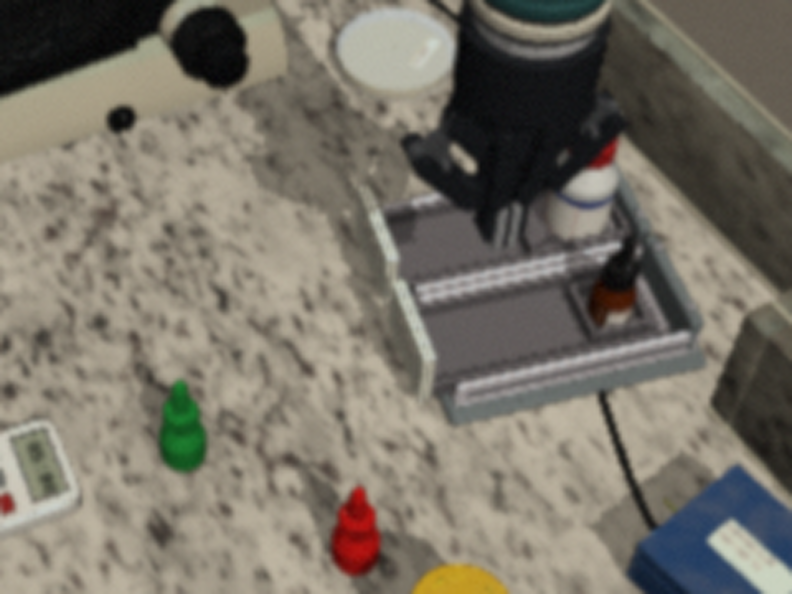

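The picture shows both plates flush and both bottles upright. The tip hangs above the slim lane and should land near crop (482,323), on the tray's centre line about 30 mm behind the plate. Going down.

{"fn": "jog_arm", "kwargs": {
  "plan": [
    [[0,0,-2,0,0,0],[0,0,-4,0,0,0],[0,0,-5.5,0,0,0],[0,0,-7,0,0,0],[0,0,-8,0,0,0],[0,0,-9,0,0,0],[0,0,-9,0,0,0],[-0.3,0.08,-9,0,0,0],[-0.6,0.15,-9,0,0,0],[-1,0.25,-9,0,0,0]]
  ]
}}

```text
t: 13.15
tool_pos: [0.5793, -0.3918, 0.0561]
tool_rot: [0.001, 0.789, 0.615, 0.0]
wrist_force: [-0.6, 0.6, 0.1]
finger_gap: 0.0
gripper_force: 0.0
```

{"fn": "jog_arm", "kwargs": {
  "plan": [
    [[-0.3,0.08,0,0,0,0],[-0.6,0.15,0,0,0,0],[-0.9,0.23,0,0,0,0],[-1.2,0.3,0,0,0,0],[-1.5,0.38,0,0,0,0],[-1.8,0.45,0,0,0,0],[-2.1,0.53,0,0,0,0],[-2.4,0.6,0,0,0,0],[-2.7,0.68,0,0,0,0],[-3.0,0.75,0,0,0,0]]
  ]
}}

```text
t: 14.15
tool_pos: [0.5493, -0.3836, 0.0554]
tool_rot: [0.0, 0.788, 0.615, 0.0]
wrist_force: [3.0, 0.2, -1.2]
finger_gap: 0.002
gripper_force: 1.3
```

```bash
python3 -c "
from h import *
s=telemetry.read_state();print(s['t'],s['joint_pos'].round(3),s['tool_pos'],s['wrist_force'])
a=optics.get_image('scene')
c=cv2.resize(a[120:300,230:470],None,fx=3.3,fy=3.3,interpolation=cv2.INTER_CUBIC)
cv2.imwrite('pics/c4.png',c)"
```

```text
14.15 [ 0.259  0.816  0.435  1.856 -0.577  0.597  0.815] [ 0.54930671 -0.38364924  0.0553794 ] [ 3.03956319  0.1868533  -1.20630857]
```

View pics/c4.png

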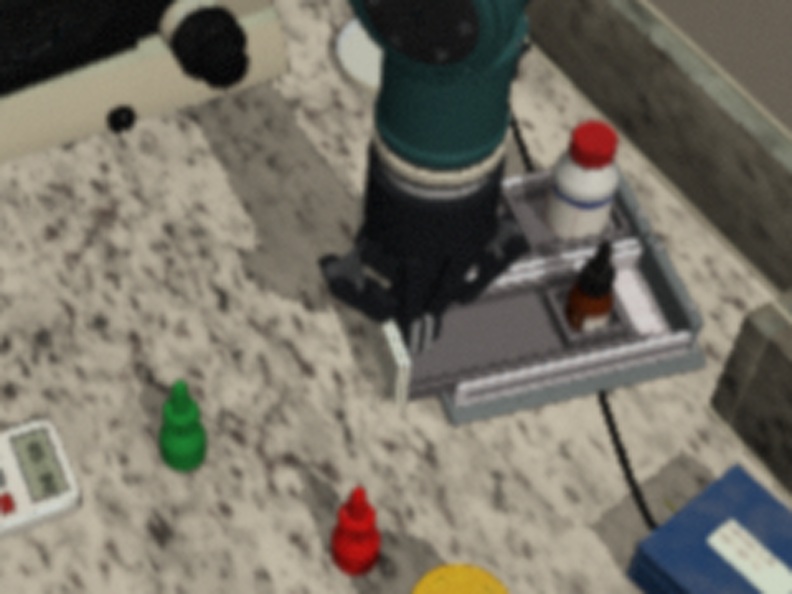

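The tip is behind the slim plate and the tray is sliding out, with about 3 N of pull and the bottles upright. Continuing.

{"fn": "jog_arm", "kwargs": {
  "plan": [
    [[-0.4,0.1,0,0,0,0],[-0.8,0.2,0,0,0,0],[-1.2,0.3,0,0,0,0],[-1.6,0.4,0,0,0,0],[-2.0,0.5,0,0,0,0],[-2.4,0.6,0,0,0,0],[-2.8,0.7,0,0,0,0],[-3.2,0.8,0,0,0,0],[-3.6,0.9,0,0,0,0],[-4.0,1.0,0,0,0,0]]
  ]
}}

```text
t: 15.2
tool_pos: [0.5089, -0.3738, 0.0553]
tool_rot: [-0.0, 0.788, 0.615, -0.0]
wrist_force: [3.2, 1.2, -0.2]
finger_gap: -0.002
gripper_force: 1.4
```

{"fn": "jog_arm", "kwargs": {
  "plan": [
    [[-0.4,0.1,0,0,0,0],[-0.8,0.2,0,0,0,0],[-1.2,0.3,0,0,0,0],[-1.5,0.38,0,0,0,0],[-1.8,0.45,0,0,0,0],[-2.1,0.53,0,0,0,0],[-2.4,0.6,0,0,0,0],[-2.6,0.65,0,0,0,0],[-2.8,0.7,0,0,0,0],[-3.0,0.75,0,0,0,0]]
  ]
}}

```text
t: 16.2
tool_pos: [0.4795, -0.3665, 0.0554]
tool_rot: [0.0, 0.789, 0.615, 0.0]
wrist_force: [6.4, 1.7, -1.3]
finger_gap: 0.002
gripper_force: 2.9
```

{"fn": "jog_arm", "kwargs": {
  "plan": [
    [[-0.1,0.03,0,0,0,0],[-0.2,0.05,0,0,0,0],[-0.3,0.08,0,0,0,0],[-0.4,0.1,0,0,0,0],[-0.5,0.13,0,0,0,0],[-0.6,0.15,0,0,0,0],[-0.7,0.18,0,0,0,0],[-0.8,0.2,0,0,0,0],[-0.9,0.23,0,0,0,0],[-0.9,0.23,0,0,0,0]]
  ]
}}

```text
t: 17.2
tool_pos: [0.4793, -0.3665, 0.056]
tool_rot: [0.007, 0.788, 0.616, 0.003]
wrist_force: [16.0, -1.8, -10.0]
finger_gap: -0.0
gripper_force: 7.9
```

It stalled at the outer stop at 16 N. Unhooking backwards slowly, then lifting clear.

{"fn": "jog_arm", "kwargs": {
  "plan": [
    [[0.5,-0.13,0,0,0,0],[1.0,-0.25,0,0,0,0],[2.0,-0.5,0,0,0,0],[3.0,-0.75,0,0,0,0],[3.5,-0.9,0,0,0,0],[3.5,-0.9,2,0,0,0],[3.5,-0.9,6,0,0,0],[3.5,-0.9,10,0,0,0],[3.5,-0.9,14,0,0,0],[3.5,-0.9,18,0,0,0]]
  ]
}}

```text
t: 18.2
tool_pos: [0.5045, -0.3731, 0.2367]
tool_rot: [-0.0, 0.789, 0.615, -0.0]
wrist_force: [0.5, -0.2, 0.1]
finger_gap: -0.001
gripper_force: 0.0
```

{"fn": "jog_arm", "kwargs": {
  "plan": [
    [[0,0,4,0,0,0],[0,0,8,0,0,0],[0,0,10,0,0,0],[0,0,10,0,0,0],[0,0,10,0,0,0],[0,0,10,0,0,0],[0,0,10,0,0,0],[0,0,10,0,0,0],[0,0,10,0,0,0],[0,0,10,0,0,0]]
  ]
}}

```text
t: 19.2
tool_pos: [0.5051, -0.3731, 0.3349]
tool_rot: [-0.0, 0.789, 0.615, -0.0]
wrist_force: [0.1, 0.4, 0.1]
finger_gap: -0.0
gripper_force: 0.0
```

```bash
python3 -c "
from h import *
s=telemetry.read_state();print(s['t'],s['tool_pos'],s['wrist_force'])
a=optics.get_image('scene')
c=cv2.resize(a[120:300,230:470],None,fx=3.3,fy=3.3,interpolation=cv2.INTER_CUBIC)
cv2.imwrite('pics/c5.png',c)"
```

```text
19.2 [ 0.50507298 -0.37312886  0.33491696] [0.08990881 0.39704332 0.11397348]
```

View pics/c5.png

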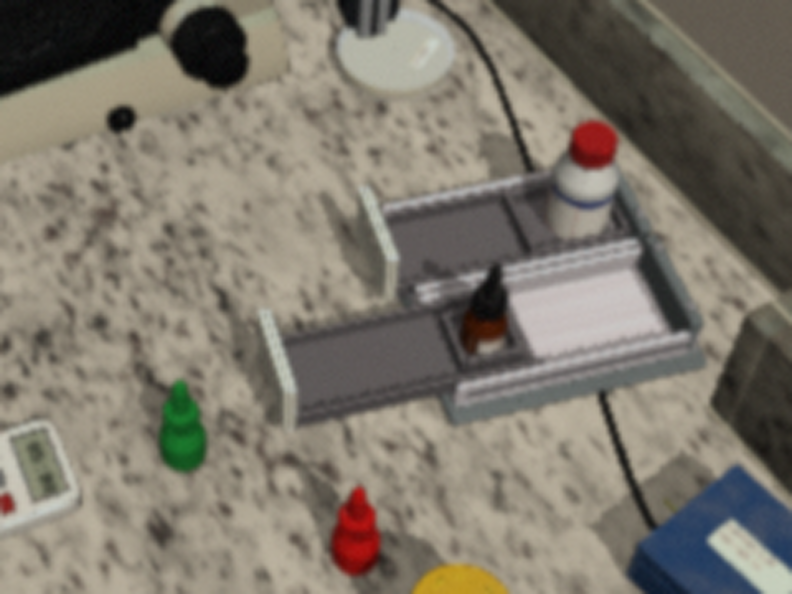

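The picture shows the wide lane home, the slim lane fully out, both bottles upright in their seats, the bystanders in place and the arm clear. The finger contact positions put the plates 90 mm apart along the lane, allowing for a finger thickness of about 26 mm.

```bash
python3 -c "
from h import *
print(workorder.close_job())"
```

```text
the job is handed in; nothing more can be done
None
```

The wider bottle's lane is pushed home and the dropper bottle's lane is drawn out to its stop. Both bottles are standing in their seats, the arm is clear, and the job was handed in at about 19 s of the 54 s allowed; the hand-in returned no verdict.

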